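# Fetch the coupling from under the stock rack with the reacher

### The job

The straight pipe coupling has ended up under the low stock rack, between a tee and an elbow or beside them. Hold the reacher by handle and trigger with a light squeeze, slide its open jaws in around the coupling, squeeze the trigger fully, draw the coupling out in the shut jaws until it stands wholly clear of the rack, and let go. Touch the coupling only with the reacher, keep it upright, and leave tee and elbow where they stand.

Things in the scene. Friction and masses are not known exactly. Their poses are not given: they have to be found in the camera images.
- coupling_mid (a point): The wanted fitting: a straight white PVC coupling, a plain round tube with no side branch, standing on end on the bench under the rack; 40 mm in diameter, 44 mm tall, about 50 g. The point is its centre, 22 mm above the bench; z is the tube's axis.
- reacher: Pistol-grip reacher lying on its side, 0.2 kg. Its +x runs from handle to jaws, z up. Origin on the bench midway between the upright faces to squeeze: black handle's back at x=-31 mm (y +-32, z 0 to 52), grey trigger's front at x=+31 mm (y +-27, z 7 to 49): 62 mm over both, 40 when shut. Shaft (16 mm) at y=45, axis 26 mm up, out to the jaw head on the bench (x=251 to 285). Held, it slides easily.
- jaw_mid (a point): Middle between the reacher's two upright rubber jaw pads: x=340, y=45, z=24 mm in the reacher's frame, same axes. The coupling belongs here, within 15 mm along x. Pads 44 mm long, 9 to 39 mm above the bench, ending 25 mm ahead of this point; open, they stand 76 mm apart, 97 mm over their outsides. Both close evenly, meet the coupling at 16 mm of trigger travel, then grip through a spring.
- trigger (a joint): Trigger travel towards the handle, m: 0 released, jaws open; 0.022 at the stop, jaws shut, gripping the coupling with 4 to 5 N. A spring returns it: 5 N at first, about 18 N at the stop. Squeezed 4 to 6 mm, the tool is held and the jaws are still about 62 mm apart. Only the trigger moves, the handle is rigid: fingers closing evenly push the tool jaws-first by half the travel.
- rack: Low timber rack with a steel wire deck, fixed, three white pipes on it. Origin on the bench under its middle; 400 mm along x, 220 along y; Front edge, towards the reacher, at y=-110 mm in its frame. 24 mm square legs at x=+-188, y=+-98. Space below: 70 mm high, 350 wide, open in front. Coupling, tee and elbow stand under it in any order, 85 to 105 mm apart along x, at y=-30 to -50 mm.
- tee_mid (a point): Bystander: a white PVC tee standing on end under the rack, 36 mm in diameter, 56 mm tall, one side branch pointing away from the reacher, 36 mm from the axis. The point is on the upright axis, 28 mm above the bench. Leave alone.
- elbow_mid (a point): Bystander: a white PVC elbow standing on one end under the rack, 36 mm in diameter, about 51 mm tall, its other arm level and pointing away from the reacher, 40 mm from the upright axis. The point is on that axis, 28 mm above the bench. Leave alone.
Things that resemble listed ones, but are neither listed nor needed, are in the scene too. What is shaped like the part that bears coupling_mid but purple or yellow is not meant.

How it is judged:
On the way, in this order (a step that is already met when the one before it is completed fails the run):
1. the jaws are squeezed shut on the coupling while it is still under the rack (value of joint trigger above 0.0165 m and contact force between reacher and coupling above 1 N and x of coupling_mid in the frame of reacher between 0.298 and 0.37 m and y of coupling_mid in the frame of reacher between 0.025 and 0.065 m and y of coupling_mid in the frame of rack above -0.1 m), for 0.2 s.
2. the coupling is wholly clear of the rack's front edge, still in the shut jaws (value of joint trigger above 0.0165 m and contact force between reacher and coupling above 1 N and x of coupling_mid in the frame of reacher between 0.298 and 0.37 m and y of coupling_mid in the frame of reacher between 0.025 and 0.065 m and y of coupling_mid in the frame of rack below -0.13 m), for 0.1 s.
At the end, for the whole second after the job is handed in: The coupling stands upright (within 10 degrees) on the bench, its centre at least 20 mm outside the rack's front edge, at rest; the reacher lies on the bench at rest with its trigger released (under 5 mm); tee and elbow are within 20 mm of where they stood (y of coupling_mid in the frame of rack below -0.13 m and angle between coupling_mid's own z axis and vertical below 0.17 rad and height (world z) of coupling_mid below 0.035 m and linear speed of each of coupling, reacher below 0.02 m/s and value of joint trigger below 0.005 m and height (world z) of reacher below 0.02 m and distance of each of tee_mid, elbow_mid from where it was at the start of the episode below 0.02 m); the robot touches nothing.
It fails at once if the robot itself touches the coupling (contact force between any of the fingers, the arm and coupling above 0.5 N).
It fails at once if the coupling is tipped over (angle between coupling_mid's own z axis and vertical above 0.6 rad).
It fails at once if the tee or the elbow is moved more than 20 mm (distance of any of tee_mid, elbow_mid from where it was at the start of the episode above 0.02 m).
It also fails if it takes over 42 s, if anything falls off the work surface, if the arm or the gripper's body presses on something with over 40 N, if the wrist force passes 120 N, or if a joint passes its speed limit or range.

### The arm

A 6-joint arm with a two-finger parallel gripper is mounted at the origin on the work surface. World frame = base frame: x ahead of the robot, y to its left, z up, the work surface at z = 0. Lengths are in m, angles in rad, forces in N, time in s.
With the tool pointing down it reaches from about 0.325 to 0.9 m from the base axis. Payload 3.5 kg.
Tool frame: the origin (TCP) lies on the centre line of the jaws, within the pads' length; the fingertips stand bot.tcp_to_tips ahead of it and the grasp point (between the pads) lies 8 mm behind it (bot.tcp_to_tips is the distance from the TCP to the fingertips, in m); z points along the fingers, y is the line along which they close (so a half turn about z gives the same grasp; the last joint's range is limited). The gripper opens to 85 mm and grips with 20 to 120 N. Pads are 22 mm wide; open, the fingers measure 114 mm over their backs; the gripper's body (76 mm by 85 mm) begins 54 mm behind the grasp point. The pads swing forward as they close: fully open they stand 13 mm farther back than shut.
Start: joints at [1.067, 0.276, -0.026, 1.268, 0, 1.467], TCP at [0.244, 0.575, 0.242] pointing down, gripper open.
Joint ranges: [-3.12, 3.12], [-0.85, 1.88], [-1.08, 1.24], [-1.95, 2.15], [-1.57, 1.53], [-3.14, 3.14]. Speed limits (rad/s): [2.57, 2.57, 3.14, 3.14, 3.14, 3.14].

### API

Orientations are given as a unit quaternion [w, x, y, z].
In Python, from bench import bot gives the robot as it stands.
- The arm moves only by the tool arm_command, never from a script. Its argument "moves" is a list of rows, each a list of 7 numbers: the turn, a rotation vector about the world's x, y, z in rad, then the shift along the world's x, y, z in cm, then the closure, from 0 (fully open) to 1 (shut). In form: [[rx, ry, rz, tx, ty, tz, claw], ...]. A call has exactly 8 rows; each row shifts and turns the commanded pose from where the row before left it; what a row does not reach is not made up. A row lasts 1/12 s, in which the tool goes at most 41.7 mm and 7.16 degrees, less where a joint would pass 70% of its speed; a pose out of reach is approached as far as the arm can. A call with a gripper value outside its range is refused whole. The fingers move at their own pace and stop on an object; "grip_force" is the grip in N (left out, the last holds). Time passes only in rows, so rows that do not move let the fingers close, or fill a call up. It gives the time, the measured TCP pose, the force, the opening and the grip force at its end, in the units of the state.
- bot.get_state(): the state, without advancing time (a new reading comes with each control period).
- bot.get_image(name): name is "side" or "top"; returns a dict with "color" (400x640x3 uint8, red, green, blue), "K" (3x3 intrinsics, pixels), "position" and "rotation" of the camera in the world. Camera axes: x right, y down, z forward; pixel columns grow to the right and rows downward; lengths in m; the calibration is good to about 2 mm. A picture is of the moment at which its call begins. There is no depth.
- bot.close_job(): hands the job in; it is judged then, once.
Trained networks look in the newest picture that a camera, given by its name, has taken for a name from the list of things; names that differ only in an ending like _2 or _b are one class to them, and where a whole thing is asked for, a point or a joint stands for the part that bears it (a point fixed in the world has none). Each returns a list of dicts, best first, with "score" (0 to 1); they miss things now and then, are a little off and sometimes report something else, mostly with a low value. They report only what shows in the picture. A call takes as long as a camera call. They do not tell look-alikes from the thing itself.
- bot.outline_of(camera, name): "region" (400x640 bool, what is visible of it) and "rect" ([left, top, right, bottom] in pixels, round what is visible of it).
The state is a dict: "time": time; "joint_pos": joint angles; "dq": joint speeds; "effort": joint torques, N m; "tool_pos": TCP position; "tool_rot": TCP orientation; "ft_force": force on the tool from outside, world axes, zero at the start; "ft_torque": the same for the moment, N m; "width": finger opening in m; "grip_force": force on a finger pad.
Only numpy, scipy, OpenCV 4.12 (cv2) and the standard library are available. Lean on these libraries where they do the work, as an engineer would, in place of code of your own. Each camera call takes 0.05 s, during which the arm holds its last target. There are 200 camera calls.

## Working session

There is one attempt and no reset: what is moved stays moved. The work goes in short steps, Python scripts to look and compute and a tool call to move; the robot and the scene stay as the last step left them, time stands still between calls to the robot, and variables do not carry over. Pictures are saved under pics/ and viewed, at most 12 in all, crops included, and the job is handed in when it is done.

Besides the shell and the picture viewer there is one more tool, called after "Request:" as name(argument=value, ...), one argument or row to a line, values as JSON. arm_command: Moves the arm, as the interface text tells. Its arguments: {"type":"object","properties":{"moves":{"type":"array"},"grip_force":{"type":"number"}},"required":["moves"]}

```bash
mkdir -p pics; ls
cat > h.py <<'E'
import numpy as np, cv2
from bench import bot
def ray(im,u,v):
    K=np.array(im["K"]);d=np.linalg.inv(K)@np.array([u,v,1.]);d=np.array(im["rotation"])@d
    return np.array(im["position"]),d
def atz(im,u,v,z):
    p,d=ray(im,u,v);return p+d*(z-p[2])/d[2]
def proj(im,P):
    R=np.array(im["rotation"]);q=R.T@(np.array(P)-np.array(im["position"]));q=np.array(im["K"])@q;return q[:2]/q[2]
E
python3 - <<'E'
from h import *
s=bot.get_state();print(s, bot.tcp_to_tips)
for c in("top","side"):
    im=bot.get_image(c);cv2.imwrite(f"pics/{c}0.png",im["color"][:,:,::-1]);print(c,im["position"],np.round(im["rotation"],3).tolist(),im["K"])
    for n in("coupling_mid","reacher","jaw_mid","trigger","rack","tee_mid","elbow_mid"):
        print(n,[(round(o["score"],2),np.round(o["rect"]).tolist(),int(o["region"].sum())) for o in bot.outline_of(c,n)])
E
```

```text
pics
{'time': 0.0, 'joint_pos': array([ 1.06662860e+00,  2.77150276e-01, -2.78923315e-02,  1.26796693e+00,
       -3.03509809e-06,  1.46740961e+00]), 'dq': array([ 0.00013278,  0.00073968,  0.00040184, -0.00036567, -0.00133443,
        0.00061398]), 'effort': array([-5.66110521e-04, -4.45515561e+01,  2.95201796e+01,  1.67363102e-02,
       -5.92366177e-05, -3.53918921e-07]), 'tool_pos': array([0.24347622, 0.57481561, 0.24114352]), 'tool_rot': array([-3.29566302e-04,  1.99051913e-01,  9.79988322e-01, -1.05638927e-03]), 'ft_force': array([-0.56909223,  0.36260955,  0.35040669]), 'ft_torque': array([ 0.00048377,  0.00758634, -0.00913478]), 'grip_force': 0.0, 'width': 0.08543302524170826} 0.011
top [0.46535304 0.04238001 0.87840093] [0.026, -0.699, 0.714, -0.02] [[395.56317278   0.         318.86343024]
 [  0.         395.56317278 203.66526235]
 [  0.           0.           1.        ]]
coupling_mid [(0.91, [146.0, 201.0, 171.0, 217.0], 391), (0.85, [237.0, 186.0, 263.0, 206.0], 296), (0.74, [300.0, 131.0, 322.0, 152.0], 301), (0.73, [133.0, 169.0, 162.0, 191.0], 456), (0.62, [325.0, 244
[... 251 characters left out ...]
0, 477.0, 180.0], 326)]
tee_mid [(0.76, [230.0, 141.0, 261.0, 160.0], 335)]
elbow_mid [(0.8, [245.0, 229.0, 269.0, 249.0], 349)]
side [0.51111759 0.9099443  0.5677089 ] [0.009, -0.026, 0.867, -0.498] [[376.17722366   0.         325.4583701 ]
 [  0.         376.17722366 197.58822578]
 [  0.           0.           1.        ]]
coupling_mid [(0.89, [285.0, 303.0, 308.0, 336.0], 647), (0.85, [322.0, 298.0, 348.0, 326.0], 631), (0.57, [371.0, 201.0, 386.0, 206.0], 67)]
reacher [(0.59, [308.0, 146.0, 340.0, 206.0], 834)]
jaw_mid []
trigger [(0.76, [313.0, 155.0, 323.0, 166.0], 180)]
rack [(0.94, [224.0, 200.0, 429.0, 299.0], 11981)]
tee_mid [(0.3, [225.0, 200.0, 429.0, 297.0], 11862)]
elbow_mid []
```

Run:
```python
import re
t=open('h.py').read()
t=t.replace('np.array(im["rotation"])','rot(im)').replace('def ray','from scipy.spatial.transform import Rotation as Ro\ndef rot(im):\n    w,x,y,z=im["rotation"];return Ro.from_quat([x,y,z,w]).as_matrix()\ndef ray',1)
open('h.py','w').write(t)
from h import *
a=cv2.imread("pics/top0.png")
cv2.imwrite("pics/top0c.png",cv2.resize(a[80:310,120:520],None,fx=2,fy=2,interpolation=cv2.INTER_CUBIC))
```

```text
(no output)
```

View pics/top0c.png

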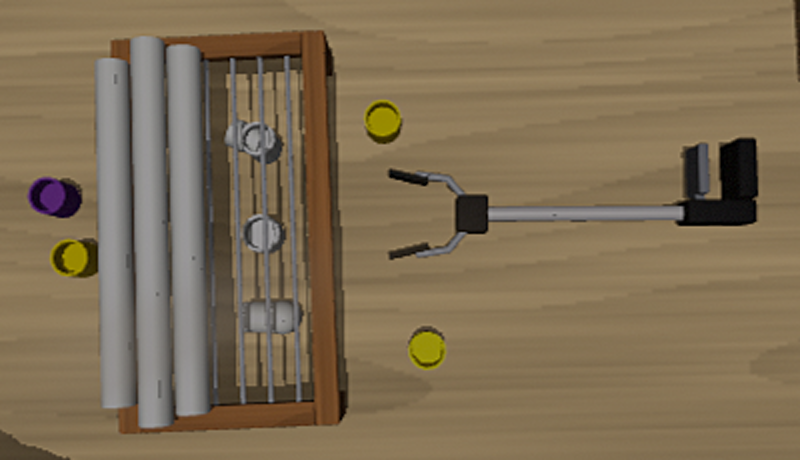

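View pics/side0.png

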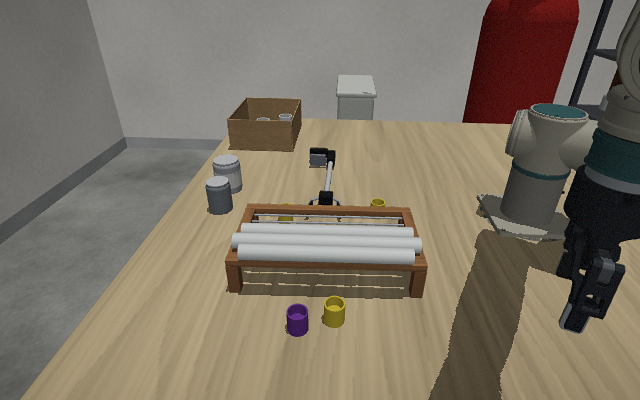

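Run:
```python
from h import *
im=bot.get_image("top")
print(np.round(rot(im),3), im["position"])
a=im["color"][:,:,::-1]
cv2.imwrite("pics/c1.png",cv2.resize(a[130:260,215:345],None,fx=4.6,fy=4.6,interpolation=cv2.INTER_CUBIC))
cv2.imwrite("pics/c2.png",cv2.resize(a[140:215,310:510],None,fx=4,fy=4,interpolation=cv2.INTER_CUBIC))
for n in("coupling_mid","tee_mid","elbow_mid"):
    for o in bot.outline_of("top",n):
        v,u=np.nonzero(o["region"]);print(n,round(o["score"],2),u.mean().round(1),v.mean().round(1),np.median(im["color"][o["region"]],axis=0),atz(im,u.mean(),v.mean(),.03).round(3))
```

```text
[[-0.02  -0.998  0.065]
 [-1.     0.021  0.008]
 [-0.01  -0.065 -0.998]] [0.46535304 0.04238001 0.87840093]
coupling_mid 0.93 146.6 178.7 [42. 15. 57.] [0.583 0.422 0.03 ]
coupling_mid 0.74 251.1 197.0 [128.5 126.  126.5] [0.538 0.195 0.03 ]
coupling_mid 0.68 332.7 254.6 [152. 145.   8.] [0.411 0.022 0.03 ]
coupling_mid 0.67 157.1 208.9 [109.5  96.    0. ] [0.517 0.399 0.03 ]
coupling_mid 0.55 310.8 140.1 [152. 138.   0.] [0.66  0.064 0.03 ]
tee_mid 0.7 247.4 150.3 [115. 114. 115.] [0.64  0.202 0.03 ]
elbow_mid 0.62 254.5 238.0 [116. 114. 113.] [0.45  0.189 0.03 ]
```

View pics/c1.png

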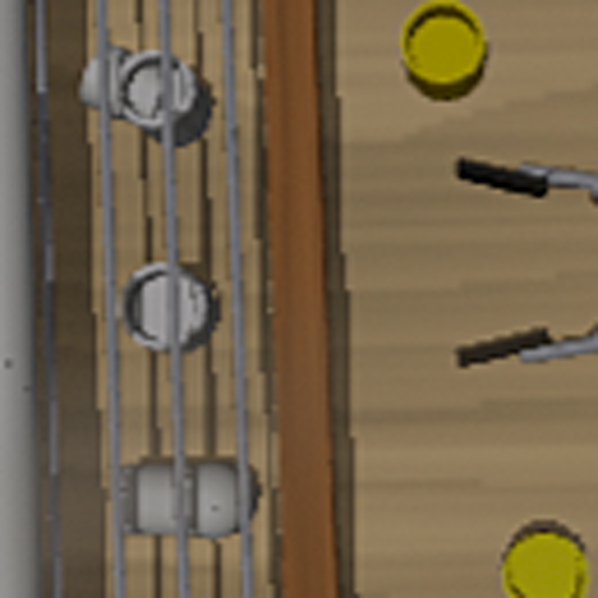

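View pics/c2.png

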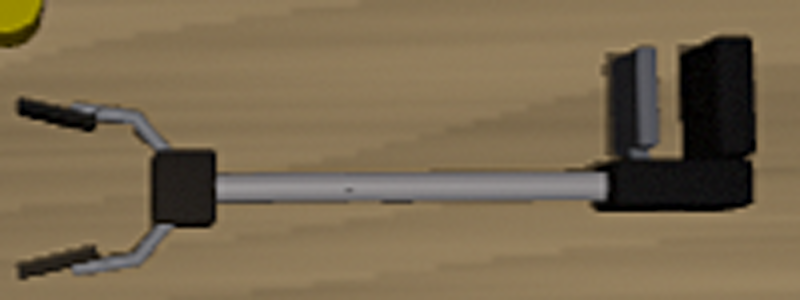

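```bash
cat >> h.py <<'E'
from scipy.optimize import least_squares
def fit(im,L,x0):
    """L: list of (model xyz mm, pixel u or None, v or None)"""
    def f(p):
        c,s=np.cos(p[2]),np.sin(p[2]);r=[]
        for m,u,v in L:
            m=np.array(m)/1000;q=proj(im,[p[0]+c*m[0]-s*m[1],p[1]+s*m[0]+c*m[1],m[2]])
            if u is not None:r.append(q[0]-u)
            if v is not None:r.append(q[1]-v)
        return r
    o=least_squares(f,x0);return o.x,o.fun
E
python3 - <<'E'
from h import *
im=bot.get_image("top")
F=lambda x,y:(310+x/4,140+y/4)
L=[((251,45,26),*F(216,187)),((100,45,26),None,140+187/4),
((-31,0,52),310+751/4,None),((31,0,49),310+638/4,None),
((365,45+38+5,39),None,None),
((365,45+43,39),310+19/4,140+270/4),((365,45-43,39),310+19/4,140+104/4)]
L=[l for l in L if l[1] is not None or l[2] is not None]
p,r=fit(im,L,[.57,-.35,1.57]);print("reacher",p.round(4),np.round(r,2))
c,s=np.cos(p[2]),np.sin(p[2]);R=np.array([[c,-s],[s,c]])
print("jaw",p[:2]+R@[.340,.045])
C=lambda x,y:(215+x/4.6,130+y/4.6)
cp=atz(im,*C(169,307),.044)
print("coup",cp, "in reacher",R.T@(cp[:2]-p[:2]))
print("tee",atz(im,*C(158,90),.056),"elbow",atz(im,*C(225,498),.051))
# rack front edge, outer top edge in c1: (310,0)->(337,598) ; try heights
for z in (.094,.1):print("front",z,atz(im,*C(312,0),z).round(3),atz(im,*C(337,598),z).round(3))
E
```

```text
reacher [ 0.5985 -0.3026  1.5635] [ 1.16  0.13 -0.86  2.79  0.86 -2.19 -0.39 -2.68  0.99]
jaw [0.55599124 0.03767667]
coup [0.53761972 0.19136954 0.044     ] in reacher [0.49355529 0.06448801]
tee [0.63636166 0.19333369 0.056     ] elbow [0.44952374 0.16548989 0.051     ]
front 0.094 [0.667 0.118 0.094] [0.407 0.112 0.094]
front 0.1 [0.665 0.118 0.1  ] [0.407 0.111 0.1  ]
```

Run:
```python
from h import *
im=bot.get_image("top")
F=lambda x,y:(310+x/4,140+y/4)
L=[((251,45,50),310+216/4,None),((285,45,50),310+152/4,None),((251,45,26),None,140+187.5/4),((60,45,26),None,140+187/4),((365,45,39),None,140+188/4),
((-31,0,52),310+751/4,None),((31,0,49),310+638/4,None)]
p,r=fit(im,L,[.57,-.35,1.57]);print("reacher",p.round(4),np.round(r,2))
c,s=np.cos(p[2]),np.sin(p[2]);R=np.array([[c,-s],[s,c]])
print("jaw",p[:2]+R@[.340,.045],"handle row", [proj(im,[*(p[:2]+R@[-.031,y]),.052]).round(1) for y in(-.032,.032)],"tip",proj(im,[*(p[:2]+R@[.365,.045]),.039]))
cp=np.array([.5376,.1914]);print(R.T@(cp-p[:2]))
q=bot.get_state()["tool_rot"];print(Ro.from_quat([*q[1:],q[0]]).as_matrix().round(3),bot.get_state()["time"])
```

```text
reacher [ 0.5958 -0.2984  1.5547] [ 0.21  0.03  0.28 -0.07 -0.21  0.84 -1.08]
jaw [0.55627863 0.04224621] handle row [array([498.1, 148.7]), array([499.1, 178.9])] tip [310.16972193 186.79471342]
[0.4888345  0.06607215]
[[-0.921  0.39  -0.   ]
 [ 0.39   0.921  0.   ]
 [ 0.     0.    -1.   ]] 1.1
```

Request:
arm_command(
  moves=[
    [0,0,0.02,1.3,-3.2,0,0],
    [0,0,0.02,1.3,-3.2,0,0],
    [0,0,0.02,1.3,-3.2,0,0],
    [0,0,0.02,1.3,-3.2,0,0],
    [0,0,0.02,1.3,-3.2,0,0],
    [0,0,0.02,1.3,-3.2,0,0],
    [0,0,0.02,1.3,-3.2,0,0],
    [0,0,0.02,1.3,-3.2,0,0],
  ],
  grip_force=25,
)

```text
time: 1.77
tool_pos: [0.3481, 0.318, 0.2425]
tool_rot: [0.0, 0.119, 0.993, 0.0]
ft_force: [0.9, -0.0, -0.0]
width: 0.0856
grip_force: 0.0
```

Request:
arm_command(
  moves=[
    [0,0,0.02,1.3,-3.2,0,0],
    [0,0,0.02,1.3,-3.2,0,0],
    [0,0,0.02,1.3,-3.2,0,0],
    [0,0,0.02,1.3,-3.2,0,0],
    [0,0,0.02,1.3,-3.2,0,0],
    [0,0,0.02,1.3,-3.2,0,0],
    [0,0,0.02,1.3,-3.2,0,0],
    [0,0,0.02,1.3,-3.2,0,0],
  ],
)

```text
time: 2.43
tool_pos: [0.4522, 0.0618, 0.2427]
tool_rot: [0.0, 0.04, 0.999, 0.0]
ft_force: [1.0, 0.4, 0.5]
width: 0.0853
grip_force: 0.0
```

Request:
arm_command(
  moves=[
    [0,0,0,1.3,-3.2,0,0],
    [0,0,0,1.3,-3.2,0,0],
    [0,0,0,1.3,-3.2,0,0],
    [0,0,0,1.3,-3.2,0,0],
    [0,0,0,1.3,-3.2,0,0],
    [0,0,0,1.3,-3.2,0,0],
    [0,0,0,1.3,-3.2,0,0],
    [0,0,0,0,0,0,0],
  ],
)

```text
time: 3.1
tool_pos: [0.5456, -0.1661, 0.2424]
tool_rot: [0.002, 0.043, 0.999, -0.002]
ft_force: [-0.1, 0.4, 0.3]
width: 0.0854
grip_force: 0.0
```

Request:
arm_command(
  moves=[
    [0,0,0.01,1.0,-2.6,0,0],
    [0,0,0.02,1.0,-2.6,0,0],
    [0,0,0.02,1.0,-2.7,0,0],
    [0,0,0.02,1.0,-2.7,0,0],
    [0,0,0,1.0,-2.6,0,0],
    [0,0,0,0,0,-4,0],
    [0,0,0,0,0,-4,0],
    [0,0,0,0,0,-4,0],
  ],
)

```text
time: 3.77
tool_pos: [0.5938, -0.2935, 0.1221]
tool_rot: [0.001, 0.006, 1.0, -0.001]
ft_force: [0.5, 0.2, -1.4]
width: 0.0857
grip_force: 0.0
```

Run:
```python
from h import *
s=bot.get_state();print(s["tool_pos"],s["tool_rot"])
im=bot.get_image("top");a=im["color"][:,:,::-1]
A=cv2.resize(a[130:230,300:520],None,fx=3,fy=3,interpolation=cv2.INTER_CUBIC)
im=bot.get_image("side");a=im["color"][:,:,::-1]
B=cv2.resize(a[100:200,220:440],None,fx=3,fy=3,interpolation=cv2.INTER_CUBIC)
cv2.imwrite("pics/d.png",np.vstack([A,B])[:600])
```

```text
[ 0.5938352 -0.2934839  0.1221041] [ 1.40694084e-03  5.81461107e-03  9.99981816e-01 -7.60739729e-04]
```

View pics/d.png

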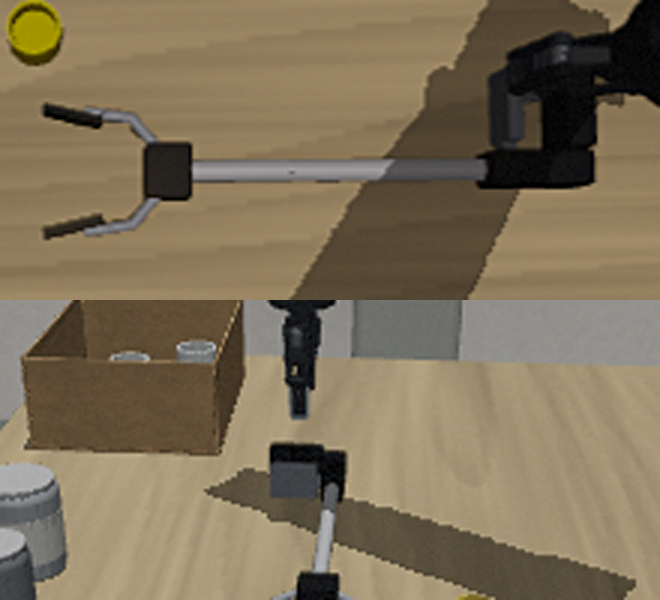

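The open fingers hang above handle and trigger: in the top part they sit at about (540,90), and in the side part they are centred over the handle at (298,460). I descend next.

Request:
arm_command(
  moves=[
    [0,0,-0.01,0,-0.2,-2.0,0],
    [0,0,-0.01,0,-0.2,-2.0,0],
    [0,0,0,0,0,-2.0,0],
    [0,0,0,0,0,-1.5,0],
    [0,0,0,0,0,-1.5,0],
    [0,0,0,0,0,-1.0,0],
    [0,0,0,0,0,0,0],
    [0,0,0,0,0,0,0],
  ],
)

```text
time: 4.53
tool_pos: [0.5935, -0.2967, 0.0235]
tool_rot: [0.0, 0.015, 1.0, -0.0]
ft_force: [0.8, -0.2, 0.4]
width: 0.0855
grip_force: 0.0
```

Request:
arm_command(
  moves=[
    [0,0,0,0,0,0,0.15],
    [0,0,0,0,0,0,0.2],
    [0,0,0,0,0,0,0.25],
    [0,0,0,0,0,0,0.27],
    [0,0,0,0,0,0,0.27],
    [0,0,0,0,0,0,0.27],
    [0,0,0,0,0,0,0.27],
    [0,0,0,0,0,0,0.27],
  ],
)

```text
time: 5.2
tool_pos: [0.5931, -0.2969, 0.0226]
tool_rot: [0.0, 0.015, 1.0, -0.0]
ft_force: [-0.3, -1.6, 0.4]
width: 0.0624
grip_force: 0.6
```

Request:
arm_command(
  moves=[
    [0,0,0,0,0,0,0.3],
    [0,0,0,0,0,0,0.32],
    [0,0,0,0,0,0,0.33],
    [0,0,0,0,0,0,0.335],
    [0,0,0,0,0,0,0.335],
    [0,0,0,0,0,0,0.335],
    [0,0,0,0,0,0,0.335],
    [0,0,0,0,0,0,0.335],
  ],
)

```text
time: 5.87
tool_pos: [0.5937, -0.2986, 0.0237]
tool_rot: [0.001, 0.016, 1.0, -0.002]
ft_force: [-1.0, -5.0, 5.7]
width: 0.0571
grip_force: 8.3
```

Run:
```python
from h import *
s=bot.get_state();print(s["width"],s["grip_force"],s["time"])
im=bot.get_image("top");a=im["color"][:,:,::-1]
A=cv2.resize(a[130:260,215:415],None,fx=4,fy=4,interpolation=cv2.INTER_CUBIC)
cv2.imwrite("pics/e.png",A)
```

```text
0.057143468826788876 8.29971358180046 5.8667
```

View pics/e.png

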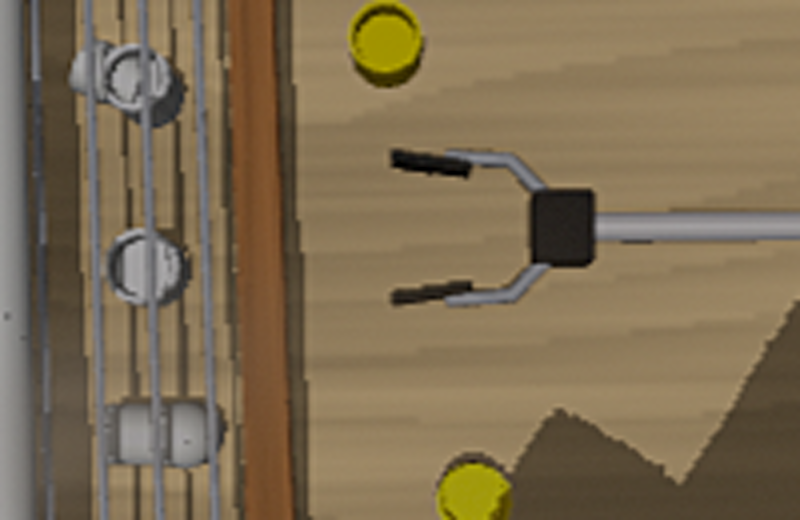

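The tool is held and the jaws have narrowed: pad tips at (393,158) and (393,296), coupling ring at (146,267) between the tee (137,77) and the elbow (170,433). Now I compute the offset.

Run:
```python
from h import *
im=bot.get_image("top")
D=lambda x,y:(215+x/4,130+y/4)
L=[((251,45,50),D(595,0)[0],None),((285,45,50),D(531,0)[0],None),((251,45,26),None,D(0,226)[1]),((190,45,26),None,D(0,225)[1]),((365,45,39),None,D(0,227)[1])]
s=bot.get_state();t=s["tool_pos"]
p,r=fit(im,L,[.6,-.3,1.55]);print(p,np.round(r,2))
yaw=1.5708-2*.016
for y in(yaw,p[2]):
  # fix yaw, take head from image
  h=atz(im,*D(563,227),.05);h=h[:2];c,sn=np.cos(y),np.sin(y);R=np.array([[c,-sn],[sn,c]])
  o=h-R@[.268,.045];cp=atz(im,*D(146.5,267),.044)[:2];print(y,"org",o,"tcp",t,"coup",cp,"rel",R.T@(cp-o))
```

```text
[ 0.59935332 -0.2973014   1.56392204] [ 0.09 -0.09  0.1  -0.06 -0.03]
1.5388 org [ 0.5899195  -0.29823286] tcp [ 0.59367796 -0.29856348  0.02370145] coup [0.53760175 0.19161206] rel [0.48792051 0.06796154]
1.563922035171549 org [ 0.59667273 -0.29723345] tcp [ 0.59367796 -0.29856348  0.02370145] coup [0.53760175 0.19161206] rel [0.48842789 0.06243002]
```

Request:
arm_command(
  moves=[
    [0,0,0.005,-0.15,0.3,0,0.335],
    [0,0,0.005,-0.15,0.5,0,0.335],
    [0,0,0.005,-0.15,0.5,0,0.335],
    [0,0,0.005,-0.15,0.5,0,0.335],
    [0,0,0.005,-0.15,0.5,0,0.335],
    [0,0,0.005,-0.15,0.4,0,0.335],
    [0,0,0,0,0.3,0,0.335],
    [0,0,0,0,0,0,0.335],
  ],
)

```text
time: 6.63
tool_pos: [0.585, -0.2671, 0.0237]
tool_rot: [0.001, 0.0, 1.0, -0.001]
ft_force: [-0.3, -4.3, 7.3]
width: 0.0569
grip_force: 7.6
```

Run:
```python
from h import *
s=bot.get_state();print(s["width"],s["grip_force"],s["tool_pos"],s["ft_force"])
im=bot.get_image("top");a=im["color"][:,:,::-1]
A=cv2.resize(a[130:260,215:415],None,fx=4,fy=4,interpolation=cv2.INTER_CUBIC)
cv2.imwrite("pics/f.png",A)
```

```text
0.05686784791438462 7.603948786854744 [ 0.5849892  -0.26705595  0.02368682] [-0.34290665 -4.28188002  7.25228088]
```

View pics/f.png

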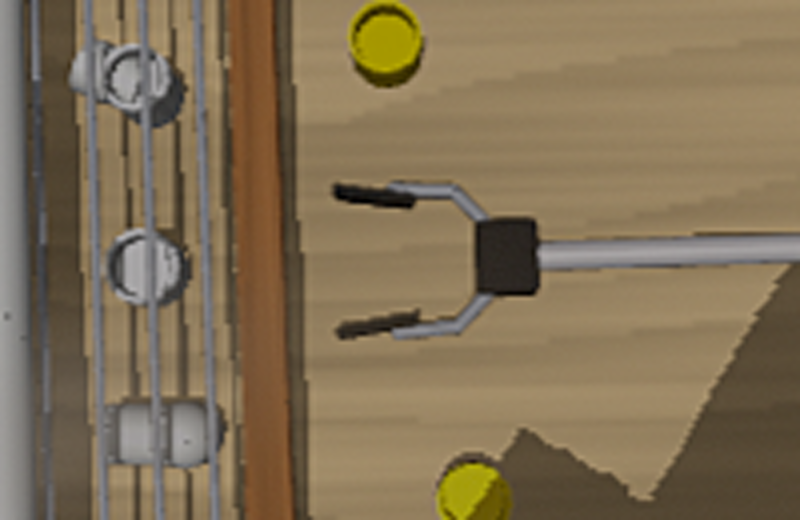

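Run:
```python
from h import *
im=bot.get_image("top")
D=lambda x,y:(215+x/4,130+y/4)
a=atz(im,*D(540,256),.026);b=atz(im,*D(795,248.5),.026);d=(a-b)[:2];y=np.arctan2(d[1],d[0])
h=atz(im,*D(508,256.5),.05)[:2];c,s=np.cos(y),np.sin(y);R=np.array([[c,-s],[s,c]])
o=h-R@[.268,.045];cp=np.array([.5376,.1916]);print(y,"org",o,"rel",R.T@(cp-o),"tips",(o+R@[.365,.045]))
```

```text
1.5789974390201487 org [ 0.5857682  -0.26728412] rel [0.45926372 0.04440326] tips [0.53777634 0.09733456]
```

Request:
arm_command(
  moves=[
    [0,0,0,0,0.4,0,0.335],
    [0,0,0,0,0.8,0,0.335],
    [0,0,0,0,0.8,0,0.335],
    [0,0,0,-0.05,0.8,0,0.335],
    [0,0,0,0,0.8,0,0.335],
    [0,0,0,0,0.8,0,0.335],
    [0,0,0,0,0.8,0,0.335],
    [0,0,0,0,0.5,0,0.335],
  ],
)

```text
time: 7.4
tool_pos: [0.5844, -0.2103, 0.0237]
tool_rot: [0.001, 0.0, 1.0, -0.002]
ft_force: [0.3, -5.7, 7.2]
width: 0.0573
grip_force: 8.9
```

Request:
arm_command(
  moves=[
    [0,0,0,0,0.8,0,0.335],
    [0,0,0,-0.05,0.8,0,0.335],
    [0,0,0,0,0.8,0,0.335],
    [0,0,0,0,0.8,0,0.335],
    [0,0,0,0,0.8,0,0.335],
    [0,0,0,0,0.8,0,0.335],
    [0,0,0,0,0.6,0,0.335],
    [0,0,0,0,0,0,0.335],
  ],
)

```text
time: 8.07
tool_pos: [0.5839, -0.1554, 0.0237]
tool_rot: [0.001, -0.0, 1.0, -0.001]
ft_force: [1.4, -2.3, 7.9]
width: 0.057
grip_force: 7.4
```

Run:
```python
from h import *
s=bot.get_state();print(s["width"],s["grip_force"],s["tool_pos"],s["ft_force"])
im=bot.get_image("top");a=im["color"][:,:,::-1]
A=cv2.resize(a[130:260,215:415],None,fx=4,fy=4,interpolation=cv2.INTER_CUBIC)
cv2.imwrite("pics/g.png",A)
```

```text
0.05703545673821997 7.3720380663871765 [ 0.58386534 -0.15536885  0.02365957] [ 1.36313928 -2.28862616  7.92222379]
```

View pics/g.png

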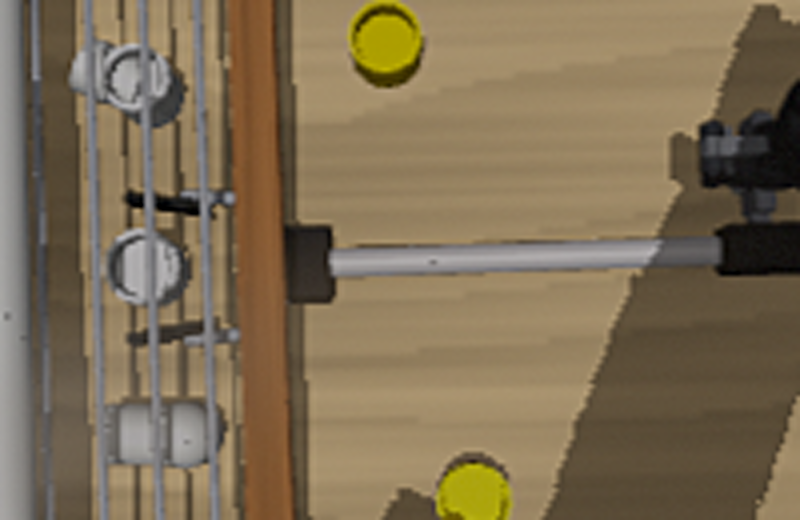

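The pads at (127–210, 200 and 336) straddle the coupling at (147,267) centrally, and tee and elbow are untouched. I squeeze fully now.

Request:
arm_command(
  moves=[
    [0,0,0,0,0,0,0.37],
    [0,0,0,0,0,0,0.4],
    [0,0,0,0,0,0,0.43],
    [0,0,0,0,0,0,0.46],
    [0,0,0,0,0,0,0.49],
    [0,0,0,0,0,0,0.52],
    [0,0,0,0,0,0,0.55],
    [0,0,0,0,0,0,0.58],
  ],
  grip_force=35,
)

```text
time: 8.78
tool_pos: [0.5849, -0.1597, 0.0258]
tool_rot: [0.002, 0.001, 1.0, -0.005]
ft_force: [-1.8, -12.5, 14.5]
width: 0.0445
grip_force: 33.6
```

Request:
arm_command(
  moves=[
    [0,0,0,0,0,0,0.6],
    [0,0,0,0,0,0,0.6],
    [0,0,0,0,0,0,0.6],
    [0,0,0,0,0,0,0.6],
    [0,0,0,0,0,0,0.6],
    [0,0,0,0,0,0,0.6],
    [0,0,0,0,0,0,0.6],
    [0,0,0,0,0,0,0.6],
  ],
)

```text
time: 9.45
tool_pos: [0.585, -0.1596, 0.0258]
tool_rot: [0.002, 0.001, 1.0, -0.005]
ft_force: [-2.4, -12.2, 15.6]
width: 0.0444
grip_force: 33.6
```

Run:
```python
from h import *
s=bot.get_state();print(s["width"],s["grip_force"],s["tool_pos"],s["ft_force"])
im=bot.get_image("top");a=im["color"][:,:,::-1]
A=cv2.resize(a[130:260,215:415],None,fx=4,fy=4,interpolation=cv2.INTER_CUBIC)
cv2.imwrite("pics/i.png",A)
```

```text
0.04439019218065125 33.57495725154877 [ 0.5849652  -0.15963006  0.02576983] [ -2.41427401 -12.17065702  15.56688137]
```

View pics/i.png

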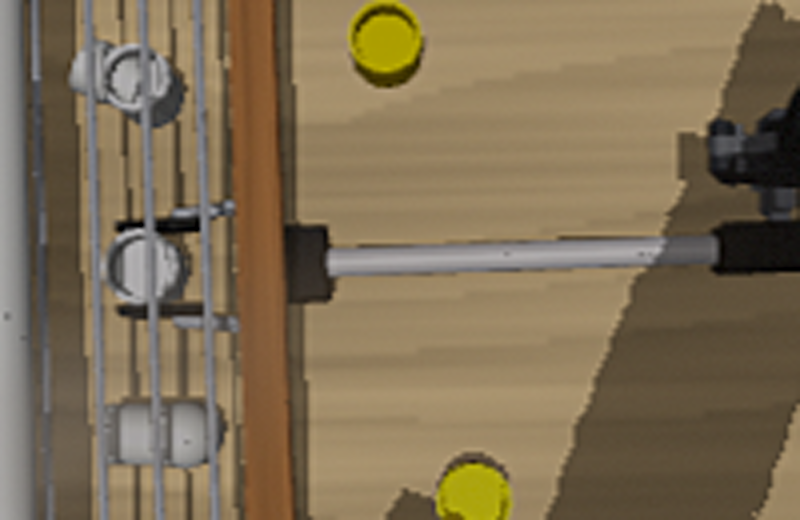

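Request:
arm_command(
  moves=[
    [0,0,0,0,0,0.1,0.6],
    [0,0,0,0,0,0.1,0.6],
    [0,0,0,0,0,0,0.6],
    [0,0,0,0,0,0,0.6],
    [0,0,0,0,0,0,0.6],
    [0,0,0,0,0,0,0.6],
    [0,0,0,0,0,0,0.6],
    [0,0,0,0,0,0,0.6],
  ],
  grip_force=55,
)

```text
time: 10.17
tool_pos: [0.5843, -0.1567, 0.0262]
tool_rot: [0.002, 0.0, 1.0, -0.001]
ft_force: [-0.9, -6.3, 9.7]
width: 0.0428
grip_force: 56.3
```

Request:
arm_command(
  moves=[
    [0,0,0,0,0,0.1,0.65],
    [0,0,0,0,0,0,0.65],
    [0,0,0,0,0,0,0.65],
    [0,0,0,0,0,0,0.65],
    [0,0,0,0,0,0,0.65],
    [0,0,0,0,0,0,0.65],
    [0,0,0,0,0,0,0.65],
    [0,0,0,0,0,0,0.65],
  ],
  grip_force=75,
)

```text
time: 10.83
tool_pos: [0.5837, -0.1557, 0.0264]
tool_rot: [0.001, 0.001, 1.0, -0.0]
ft_force: [0.3, -4.7, 8.0]
width: 0.0417
grip_force: 76.1
```

Request:
arm_command(
  moves=[
    [0,0,0,0,-0.2,0,0.65],
    [0,0,0,0,-0.4,0,0.65],
    [0,0,0,0,-0.6,0,0.65],
    [0,0,0,0,-0.6,0,0.65],
    [0,0,0,0,-0.6,0,0.65],
    [0,0,0,0,-0.6,0,0.65],
    [0,0,0,0,-0.6,0,0.65],
    [0,0,0,0,-0.6,0,0.65],
  ],
)

```text
time: 11.5
tool_pos: [0.5829, -0.1913, 0.0266]
tool_rot: [0.001, -0.002, 1.0, 0.006]
ft_force: [-1.3, 12.9, 15.1]
width: 0.0412
grip_force: 73.4
```

Request:
arm_command(
  moves=[
    [0,0,0,0,-0.6,0,0.65],
    [0,0,0,0.05,-0.6,0,0.65],
    [0,0,0,0,-0.6,0,0.65],
    [0,0,0,0,-0.6,0,0.65],
    [0,0,0,0,-0.6,0,0.65],
    [0,0,0,0,-0.6,0,0.65],
    [0,0,0,0,-0.6,0,0.65],
    [0,0,0,0,-0.6,0,0.65],
  ],
)

```text
time: 12.17
tool_pos: [0.5835, -0.239, 0.0267]
tool_rot: [0.001, -0.002, 1.0, 0.007]
ft_force: [-2.0, 13.3, 16.6]
width: 0.0407
grip_force: 73.3
```

Request:
arm_command(
  moves=[
    [0,0,0,0,-0.6,0,0.65],
    [0,0,0,0,-0.6,0,0.65],
    [0,0,0,0,-0.6,0,0.65],
    [0,0,0,0,-0.6,0,0.65],
    [0,0,0,0,-0.6,0,0.65],
    [0,0,0,0,-0.6,0,0.65],
    [0,0,0,0,-0.3,0,0.65],
    [0,0,0,0,0,0,0.65],
  ],
)

```text
time: 12.83
tool_pos: [0.5836, -0.279, 0.0266]
tool_rot: [0.001, -0.001, 1.0, 0.006]
ft_force: [-1.1, 12.0, 16.9]
width: 0.0411
grip_force: 74.0
```

Run:
```python
from h import *
im=bot.get_image("top");a=im["color"][:,:,::-1]
cv2.imwrite("pics/j.png",cv2.resize(a[130:260,215:415],None,fx=4,fy=4,interpolation=cv2.INTER_CUBIC))
for o in bot.outline_of("top","coupling_mid"):
    v,u=np.nonzero(o["region"]);print(round(o["score"],2),u.mean().round(1),v.mean().round(1),np.median(im["color"][o["region"]],axis=0),atz(im,u.mean(),v.mean(),.03).round(3))
```

```text
0.9 157.0 208.6 [126. 113.   0.] [0.517 0.399 0.03 ]
0.79 146.4 178.3 [53. 20. 67.] [0.584 0.422 0.03 ]
0.76 310.6 140.1 [162. 147.   0.] [0.66  0.065 0.03 ]
0.72 332.5 254.8 [162. 154.  10.] [0.411 0.023 0.03 ]
0.59 304.7 195.5 [160. 158. 158.] [0.539 0.08  0.03 ]
```

View pics/j.png

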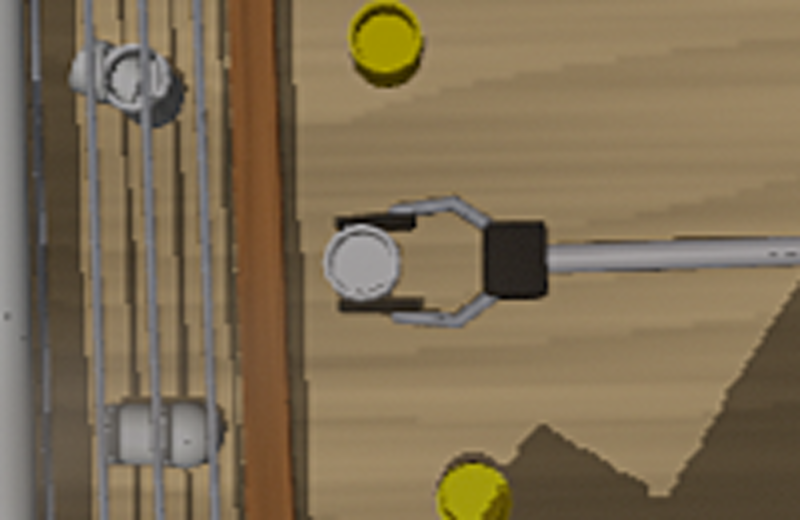

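The coupling stands upright in the shut jaws at (362,262), clear of the beam at about column 290, with tee and elbow unmoved. I draw it 2.5 cm further for margin, then release.

Request:
arm_command(
  moves=[
    [0,0,0,0,-0.3,0,0.65],
    [0,0,0,0,-0.4,0,0.65],
    [0,0,0,0,-0.5,0,0.65],
    [0,0,0,0,-0.5,0,0.65],
    [0,0,0,0,-0.5,0,0.65],
    [0,0,0,0,-0.3,0,0.65],
    [0,0,0,0,0,0,0.65],
    [0,0,0,0,0,0,0.65],
  ],
)

```text
time: 13.6
tool_pos: [0.5836, -0.3037, 0.0266]
tool_rot: [0.001, -0.001, 1.0, 0.005]
ft_force: [-1.3, 11.4, 16.2]
width: 0.0413
grip_force: 74.5
```

Request:
arm_command(
  moves=[
    [0,0,0,0,0,0,0.52],
    [0,0,0,0,0,0,0.49],
    [0,0,0,0,0,0,0.46],
    [0,0,0,0,0,0,0.43],
    [0,0,0,0,0,0,0.4],
    [0,0,0,0,0,0,0.37],
    [0,0,0,0,0,0,0.34],
    [0,0,0,0,0,0,0.31],
  ],
  grip_force=30,
)

```text
time: 14.27
tool_pos: [0.5825, -0.3097, 0.0243]
tool_rot: [-0.001, 0.001, 1.0, -0.0]
ft_force: [-0.5, 0.1, -1.7]
width: 0.059
grip_force: 5.4
```

Request:
arm_command(
  moves=[
    [0,0,0,0,0,0,0.28],
    [0,0,0,0,0,0,0.25],
    [0,0,0,0,0,0,0.2],
    [0,0,0,0,0,0,0.15],
    [0,0,0,0,0,0,0.1],
    [0,0,0,0,0,0,0.05],
    [0,0,0,0,0,0,0],
    [0,0,0,0,0,0,0],
  ],
)

```text
time: 14.93
tool_pos: [0.5834, -0.3096, 0.0254]
tool_rot: [0.0, 0.0, 1.0, -0.0]
ft_force: [-0.6, -0.1, -0.3]
width: 0.0855
grip_force: 0.0
```

Request:
arm_command(
  moves=[
    [0,0,0,0,0,0.5,0],
    [0,0,0,0,0,1.0,0],
    [0,0,0,0,0,1.5,0],
    [0,0,0,0,0,2,0],
    [0,0,0,0,0,3,0],
    [0,0,0,0,0,3,0],
    [0,0,0,0,0,3,0],
    [0,0,0,0,0,0,0],
  ],
)

```text
time: 15.6
tool_pos: [0.5875, -0.3122, 0.1744]
tool_rot: [0.006, 0.0, 1.0, -0.004]
ft_force: [1.6, 0.0, 0.7]
width: 0.0856
grip_force: 0.0
```

Run:
```python
from h import *
s=bot.get_state();print(s["tool_pos"],s["ft_force"])
im=bot.get_image("top");a=im["color"][:,:,::-1]
cv2.imwrite("pics/k.png",cv2.resize(a[130:260,215:515],None,fx=2.6,fy=2.6,interpolation=cv2.INTER_CUBIC))
```

```text
[ 0.58752046 -0.31219986  0.17441583] [1.61684713 0.01703793 0.67344604]
```

View pics/k.png

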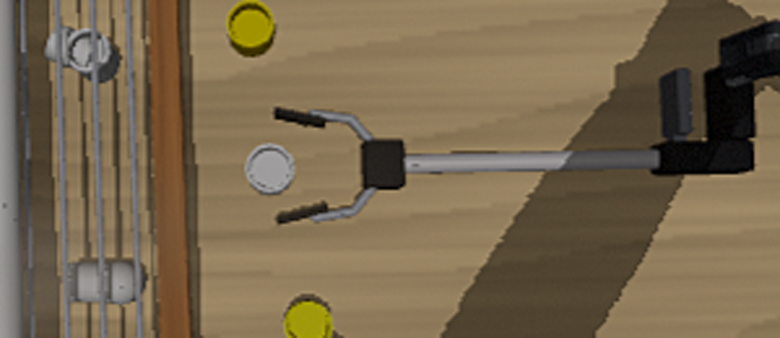

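The coupling stands upright and free at (270,168), well clear of the beam. The jaws are open, the reacher lies flat, the robot is clear, and tee and elbow are unmoved.

```bash
python3 -c "
from bench import bot
print(bot.close_job())"
```

```text
the job is handed in; nothing more can be done
None
```

The job is handed in: the white coupling was drawn out in the shut jaws and released upright, about 6 cm clear of the rack's front edge by camera estimate, with tee and elbow unmoved in the last picture and no verdict returned.

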